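Lock the slant-front fittings chest

ROBOT

A 7-joint arm with a two-finger parallel gripper is mounted at the origin on the work surface. World frame = base frame: x ahead of the robot, y to its left, z up, the work surface at z = 0. Lengths are in m, angles in rad, forces in N, time in s.
With the tool pointing down it reaches from about 0.35 to 0.9 m from the base axis. Payload 8.1 kg.
Tool frame: the origin (TCP) lies on the centre line of the jaws, within the pads' length; the fingertips stand 25 mm ahead of it and the grasp point (between the pads) lies 6 mm ahead of it (ctrl.finger_overhang is the distance from the TCP to the fingertips, in m); z points along the fingers, y is the line along which they close (so a half turn about z gives the same grasp; the last joint's range is limited). The gripper opens to 92 mm and grips with 3 to 60 N. Pads are 19 mm wide; open, the fingers measure 130 mm over their backs; the gripper's body (75 mm by 190 mm) begins 47 mm behind the grasp point.
Start: joints at [1.093, 0.434, 0.025, 1.573, -0.012, 1.134, -0.075], TCP at [0.229, -0.582, 0.252] pointing down, gripper open.
Joint ranges: [-2.62, 2.62], [-0.44, 2.09], [-1.27, 1.32], [0.08, 2.57], [-1.32, 4.46], [0.12, 2], [-2.74, 2.74]. Speed limits (rad/s): [2.22, 2.22, 3.01, 3.01, 3.14, 3.14, 3.14].

INTERFACE

Orientations are given as a rotation vector (axis times angle).
In Python, from station import ctrl, cams gives the robot as it stands. The module is installed in compiled form; this text tells all that it offers.
- The arm moves only by the tool arm_command, never from a script. Its argument "deltas" is one flat list of numbers, 5 for each row, row after row: the shift along the tool's x, y, z in cm, then the turn about the tool's z in rad, then the opening, from 0 (shut) to 1 (fully open). A call has 1 to 5 rows; each row is the pose to reach, as a shift and turn from the pose commanded when the call began, along the tool's axes at that moment; what a row does not reach only later rows make up. A row lasts 1/10 s, in which the tool goes at most 50 mm and 8.59 degrees, less where a joint would pass 70% of its speed; a pose out of reach is approached as far as the arm can. A call with a gripper value outside its range is refused whole. The fingers move at their own pace and stop on an object; "squeeze" is the grip in N (left out, the last holds). Time passes only in rows, so rows that repeat a pose let the fingers close. It gives the time, the measured TCP pose, the force, the opening and the grip force at its end, in the units of the state.
- ctrl.get_obs(): the state, without advancing time (a new reading comes with each control period).
- cams.get_image(name): name is "side" or "top" or "wrist"; returns the picture (420x560x3 uint8, red, green, blue); there is no depth.
- cams.calibration(name): a dict with "K" (3x3 intrinsics, pixels), "rvec" (rotation vector, rad) and "tvec" (3), from world to camera coordinates, as OpenCV has them. Camera axes: x right, y down, z forward; pixel columns grow to the right and rows downward; lengths in m; the calibration is good to about 2 mm. The wrist camera is an equidistant fisheye: a pixel r from the principal point sees the ray r / f radians off the axis. A picture is of the moment at which its call begins: read the wrist's pose just before it. calibration takes no time and is no camera call; for the wrist camera it gives the pose at the moment of the call.
- ctrl.close_job(): hands the job in; it is judged then, once.
The state is a dict: "time_s": time; "q": joint angles; "qvel": joint speeds; "tau": joint torques, N m; "eef_pos": TCP position; "orientation": TCP orientation; "contact_force": force on the tool from outside, world axes, zero at the start; "ft_torque": the same for the moment, N m; "width": finger opening in m; "gripper_force": force on a finger pad.
Only numpy, scipy, OpenCV 4.12 (cv2) and the standard library are available. Lean on these libraries where they do the work, as an engineer would, in place of code of your own. Each camera call takes 0.05 s, during which the arm holds its last target. There are 200 camera calls.

TASK

Lock the sloping steel fittings chest: turn its twist knob in line with the slot of the hasp, swing the hasp down over the knob until its end snaps into the spring catch and lies flat, then turn the knob clockwise until it clicks past its detent and stands across the hasp. Do not force the hasp, and leave the valve, the carton and the wrench where they are.

Things in the scene. Friction and masses are not known exactly. Their poses are not given: they have to be found in the camera images.
- chest: Red steel chest bolted to the cart, 230 deep (x) x 260 wide (y) x 144 high, origin at the centre of its underside; its front looks to its own -x. That front is a slope tilted 28 degrees, rising from z = 45 (chest x = -115) over 210 mm to the flat top's edge (x = 70, z = 144). All mechanism parts lie on its middle plane y = 0. Below, u = straight down the slope, n = square out of it.
- hasp_angle (a joint): Angle of the hasp on its hinge, rad: 0 = shut, flat on the slope; grows as it swings up and away; 1.57 = square to the slope, 2.2 = fully open, just past vertical. The stiff hinge (0.16 N m) leaves it where it is put. Starts at 1.65 to 2.05.
- hasp_hinge (a point): Point on the hinge axis (along chest y), middle of the hasp's upper edge, 20 mm down the slope from the top's edge and 5 mm above the slope.
- hasp: Hasp: steel plate 66 wide, 4 thick, 146 long from hinge to rolled end (8 mm bead). Origin on the hinge axis at mid width; runs along its own -x; +z is its outer face, 7 mm above the slope when shut, which looks to the rear when open: push there to shut it. Slot 26 wide from 46 to 112 mm from the hinge; solid band from 112 to 146 to push on.
- hasp_end (a point): Middle of the hasp's rolled end, 142 mm from the hinge axis.
- catch_nose (a point): Middle of the spring catch's round nose (24 wide, 10 thick) at the slope's foot, 12 mm above the slope, 148 mm from the hinge; its 44 wide, 20 high housing is just below. The hasp's end meets it at about 0.1 rad, needs about 10 to 14 N pushed on the band, easing as it passes at about 0.05, then snaps under it and stays at 0. Beyond, the push rises steeply: the hasp is on its stop.
- knob (a joint): Angle of the twist knob about n, rad, growing clockwise seen from above: 0 = bar up and down the slope, in line with the slot (the hasp passes over it only within about 0.2 of this); stops at -1.1 and 1.7. A detent is felt from about 0.9, crest at 1.2 (about 0.15 N m), then it clicks on to about 1.5; elsewhere it turns easily (0.03 N m). Starts at -0.95 to -0.45.
- knob_grip (a point): Grip point on the knob's axis (along n), 26 mm above the slope, 75 mm down the slope from the hinge. The knob is a steel bar 52 long, 14 wide (grip across this), standing 10 to 39 mm above the slope on a 12 mm shank; 3 mm of air between it and the shut hasp. The tool must point along -n, tilted about 28 degrees, to turn it.
- valve: Bystander: loose brass valve with a steel lever, about 85 long, 78 high, origin under its centre.
- carton: Bystander: loose cardboard carton 90 x 70 x 60 high, origin under its centre.
- wrench: Bystander: loose steel wrench 190 long, lying flat on the cart in front of the chest.

How it is judged:
By the outcome, as a careful person would: the job done as asked, in the order asked, and still so for the second after the job is handed in, with the robot touching nothing.
It also fails if it takes over 64 s, if anything falls off the work surface, if the arm or the gripper's body presses on something with over 40 N, if the wrist force passes 120 N, or if a joint passes its speed limit or range.

## Working session

There is one attempt and no reset: what is moved stays moved. The work goes in short steps, Python scripts to look and compute and a tool call to move; the robot and the scene stay as the last step left them, time stands still between calls to the robot, and variables do not carry over. Pictures are saved under pics/ and viewed, at most 10 in all, crops included, and the job is handed in when it is done.

Besides the shell and the picture viewer there is one more tool, called after "Call:" as name(argument=value, ...), one argument or row to a line, values as JSON. arm_command: Moves the arm, as the interface text tells. Its arguments: {"type":"object","properties":{"deltas":{"type":"array","items":{"type":"number"}},"squeeze":{"type":"number"}},"required":["deltas"]}

```bash
mkdir -p pics
python3 - <<'E'
from station import ctrl,cams
import cv2,numpy as np
o=ctrl.get_obs();print(o['time_s'],o['eef_pos'],o['orientation'],o['width'],o['contact_force'])
for n in('side','top'):
    im=cams.get_image(n);cv2.imwrite(f'pics/{n}0.png',im[:,:,::-1])
    c=cams.calibration(n);R=cv2.Rodrigues(c['rvec'])[0];print(n,c['K'].tolist() if hasattr(c['K'],'tolist') else c['K'],(-R.T@np.array(c['tvec'])).round(3),R.round(2).tolist())
E
```

```text
0.0 [ 0.2285721  -0.58117973  0.25094002] [-3.08508274e+00 -5.84937531e-01  7.20827218e-04] 0.09194647316676618 [ 0.93818375 -0.7148892   0.60214854]
side [[444.84866213287495, 0.0, 282.3363585978387], [0.0, 444.84866213287495, 209.1514850782194], [0.0, 0.0, 1.0]] [0.482 0.663 0.864] [[-0.99, -0.1, -0.02], [-0.07, 0.76, -0.64], [0.08, -0.64, -0.77]]
top [[491.6079110094778, 0.0, 280.5154950740865], [0.0, 491.6079110094778, 210.8876845426377], [0.0, 0.0, 1.0]] [0.464 0.013 1.044] [[0.02, -1.0, -0.01], [-1.0, -0.02, -0.08], [0.08, 0.01, -1.0]]
```

View pics/side0.png

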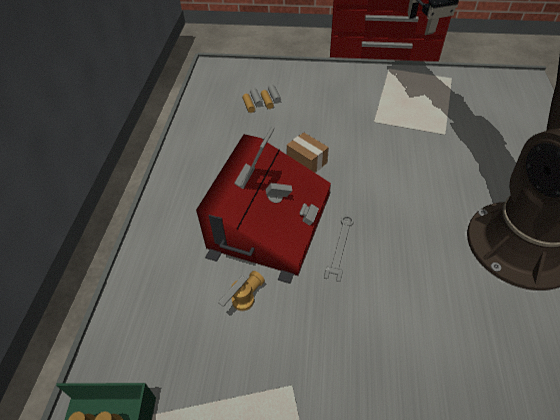

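View pics/top0.png

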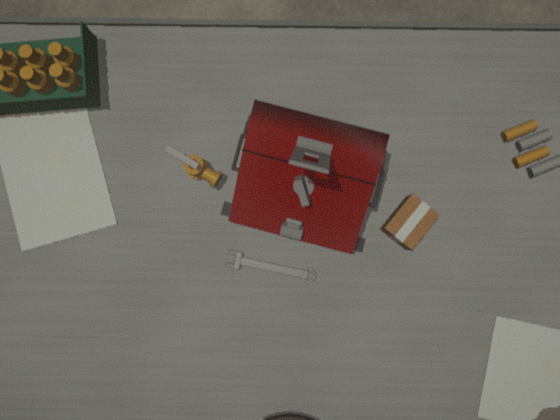

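```bash
cat > h.py <<'E'
import cv2,numpy as np
from scipy.optimize import least_squares
from scipy.spatial.transform import Rotation as Rn
from station import ctrl,cams
TH=np.radians(28)
def Rc(yaw):return Rn.from_euler('z',yaw).as_matrix()
U=np.array([-np.cos(TH),0,-np.sin(TH)]);N=np.array([-np.sin(TH),0,np.cos(TH)])
E0=np.array([.070,0,.144]); 
def sl(d,h,y=0): # dist down the slope from top edge, height over it -> chest coords
    return E0+d*U+h*N+np.array([0,y,0])
HINGE=sl(.02,.005);GRIP=sl(.095,.026)
def w(p,P):return Rc(P[2])@p+np.array([P[0],P[1],0])
def proj(n,X,c=None):
    c=c or cams.calibration(n)
    return cv2.projectPoints(np.atleast_2d(X).astype(float),np.array(c['rvec'],float),np.array(c['tvec'],float),np.array(c['K']),None)[0].reshape(-1,2)
def ray(n,px,c=None):
    c=c or cams.calibration(n);K=np.array(c['K']);R=cv2.Rodrigues(np.array(c['rvec'],float))[0];t=np.array(c['tvec'],float)
    a,b=(px[0]-K[0,2])/K[0,0],(px[1]-K[1,2])/K[1,1]
    if n=='wrist':
        r=np.hypot(a,b);d=np.array([a/r*np.sin(r),b/r*np.sin(r),np.cos(r)]) if r>0 else np.array([0,0,1.])
    else:d=np.array([a,b,1.])
    return -R.T@t,R.T@d
def onplane(n,px,p0,nn,c=None):
    o,d=ray(n,px,c);return o+d*((p0-o)@nn)/(d@nn)
E
python3 - <<'E'
from h import *
im=cv2.imread('pics/top0.png');hsv=cv2.cvtColor(im,cv2.COLOR_BGR2HSV)
m=(((hsv[...,0]<8)|(hsv[...,0]>172))&(hsv[...,1]>150)&(hsv[...,2]>35)).astype(np.uint8)
cs=cv2.findContours(m,0,2)[0];c=max(cs,key=cv2.contourArea);hl=cv2.convexHull(c)
print(cv2.contourArea(hl),cv2.approxPolyDP(hl,6,True).reshape(-1,2).tolist())
a=cv2.approxPolyDP(hl,6,True).reshape(-1,2).astype(float)
C=np.array([[.115,.13,.144],[.115,-.13,.144],[-.115,-.13,.045],[-.115,.13,.045]])
guess=np.array([[254,101],[389,133],[354,253],[229,221]],float)
px=np.array([a[np.argmin(np.linalg.norm(a-g,axis=1))] for g in guess])
f=lambda P:(proj('top',np.array([w(p,P) for p in C]))-px).ravel()
r=least_squares(f,[.55,0,-.25]);P=r.x;print(P,f(P).round(1))
print('px top',proj('top',np.array([w(HINGE,P),w(GRIP,P),w(sl(.168,.012),P)])).round(1).tolist())
print('px side',proj('side',np.array([w(HINGE,P),w(GRIP,P),w(sl(.168,.012),P)]+[w(p,P) for p in C])).round(1).tolist())
print('hinge,grip',w(HINGE,P),w(GRIP,P))
for s,x,y,W,H,f in(('top',270,120,80,130,5),('side',215,115,130,125,5)):
    i=cv2.imread(f'pics/{s}0.png')[y:y+H,x:x+W];i=cv2.resize(i,None,fx=4.6,fy=4.6,interpolation=2)
    cv2.imwrite(f'pics/{s}0c.png',i)
a=cv2.imread('pics/top0c.png');b=cv2.imread('pics/side0c.png');h=560;a=cv2.resize(a,(300,488));b=cv2.resize(b,(500,480))
o=np.zeros((490,800,3),np.uint8);o[:488,:300]=a;o[:480,300:]=b;cv2.imwrite('pics/crop0.png',o)
E
```

```text
15098.5 [[251, 115], [300, 113], [375, 156], [379, 170], [351, 252], [230, 220]]
[ 0.58102592 -0.01337073 -0.24488198] [ -1.1  -6.7  10.3 -12.2  -3.6  10.8  -6.5   9.3]
px top [[308.2, 159.8], [297.4, 200.1], [289.3, 230.6]]
px side [[254.8, 178.5], [286.6, 191.5], [310.5, 211.2], [203.0, 211.7], [250.2, 134.9], [337.6, 184.5], [305.6, 267.5]]
hinge,grip [ 0.62952809 -0.02549129  0.13902531] [ 0.5557179  -0.00704632  0.12235684]
```

View pics/crop0.png

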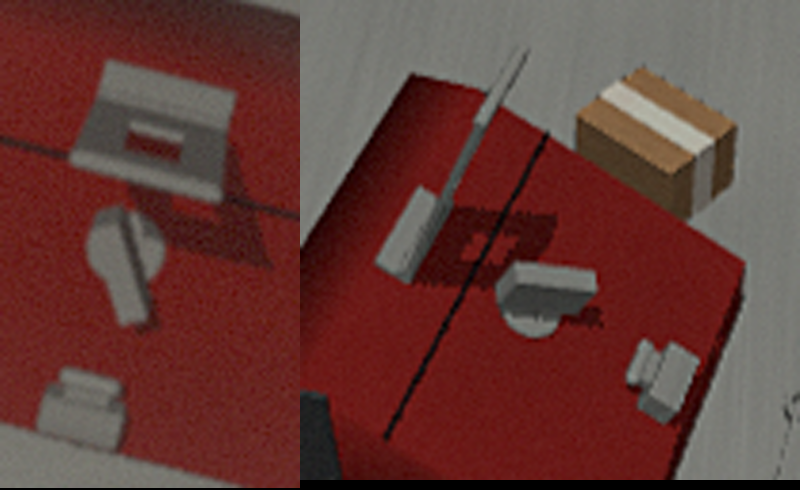

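Run:
```python
from h import *
im=cv2.imread('pics/top0.png');b=im.astype(int)
m=((b[...,2]>b[...,1]+18)&(b[...,2]>2*b[...,1])).astype(np.uint8)
m=cv2.morphologyEx(m,cv2.MORPH_OPEN,np.ones((5,5)))
c=max(cv2.findContours(m,0,2)[0],key=cv2.contourArea);hl=cv2.convexHull(c)
a=cv2.approxPolyDP(hl,5,True).reshape(-1,2).astype(float);print(a.tolist())
C=np.array([[.115,.13,.144],[.115,-.13,.144],[-.115,-.13,.045],[-.115,.13,.045]])
guess=np.array([[254,101],[389,133],[354,253],[229,221]],float)
px=np.array([a[np.argmin(np.linalg.norm(a-g,axis=1))] for g in guess])
px=np.array([p if np.linalg.norm(p-g)<6 else g for p,g in zip(px,guess)]);print(px.tolist())
f=lambda P:(proj('top',np.array([w(p,P) for p in C]))-px).ravel()
P=least_squares(f,[.55,0,-.25]).x;print(P,f(P).round(1))
pts=np.array([w(HINGE,P),w(GRIP,P),w(sl(.168,.012),P)]+[w(p,P) for p in C])
print(proj('top',pts).round(1).tolist());print(proj('side',pts).round(1).tolist())
nw=Rc(P[2])@N
e=[onplane('top',q,w(sl(.095,.039),P),nw) for q in((301.5,177),(305.5,206))]
print('bar ends chest',[(Rc(P[2]).T@(x-[P[0],P[1],0])).round(4) for x in e])
print('hinge,grip',w(HINGE,P),w(GRIP,P))
for t in(1.6,1.8,2.0):
    v=np.cos(t)*U+np.sin(t)*N;print(t,proj('side',w(HINGE+.142*v,P)).round(1),proj('top',w(HINGE+.142*v,P)).round(1))
```

```text
[[251.0, 115.0], [339.0, 134.0], [377.0, 154.0], [379.0, 170.0], [352.0, 251.0], [230.0, 220.0]]
[[254.0, 101.0], [389.0, 133.0], [352.0, 251.0], [230.0, 220.0]]
[ 0.60023433 -0.02235759 -0.22839831] [-0.3 -1.9  0.4 -0.7  1.1  1.6 -1.2  1.2]
[[312.8, 149.6], [302.6, 190.1], [294.7, 221.2], [253.7, 99.1], [389.4, 132.3], [353.1, 252.6], [228.8, 221.2]]
[[246.9, 175.4], [278.6, 187.9], [302.7, 207.2], [195.5, 208.8], [241.9, 132.4], [329.4, 180.7], [298.3, 262.9]]
bar ends chest [array([-0.0063,  0.0079,  0.1476]), array([-0.054 , -0.0126,  0.1222])]
hinge,grip [ 0.6489297  -0.03367705  0.13902531] [ 0.5748255  -0.01645119  0.12235684]
1.6 [[270.7 138.3]] [[307.6 171.5]]
1.8 [[258.2 131.8]] [[312.  154.3]]
2.0 [[245.2 127.4]] [[316.4 136.7]]
```

```bash
cat >> h.py <<'E'
P0=np.array([.6002,-.0224,-.2284])
def st():
    o=ctrl.get_obs();R=Rn.from_rotvec(o['orientation']).as_matrix();return o,R
def go(tip,P=P0,yaw=None,quiet=0):
    """delta (tool cm) + turn to bring fingertip centre to chest-frame tip, tool y along chest y"""
    o,R=st();yc=Rc(P[2])[:,1] if yaw is None else np.array([-np.sin(yaw),np.cos(yaw),0])
    tcp=w(np.array(tip),P)+np.array([0,0,ctrl.finger_overhang])
    d=R.T@(tcp-o['eef_pos'])*100
    l=R.T@yc;a=np.arctan2(l[1],l[0])-np.pi/2;a=(a+np.pi/2)%np.pi-np.pi/2
    print('delta',d.round(2),'turn',round(a,3));return d,a
def where(P=P0):
    o,R=st();t=o['eef_pos']+R[:,2]*ctrl.finger_overhang
    print('t',round(o['time_s'],2),'tip chest mm',(1000*Rc(P[2]).T@(t-[P[0],P[1],0])).round(1),'F chest',(Rc(P[2]).T@o['contact_force']).round(1),'w',round(o['width'],4),'g',round(o['gripper_force'],1))
E
python3 - <<'E'
from h import *
where();go([-.08,0,.235]);o,R=st();print(R.round(3),ctrl.finger_overhang)
E
```

```text
t 0.1 tip chest mm [-235.4 -628.5  226. ] F chest [-0.2 -0.3 -0.3] w 0.0921 g 0.0
delta [ 48.45 -42.95  -0.84] turn 0.603
[[ 0.931  0.366 -0.001]
 [ 0.366 -0.931  0.001]
 [-0.    -0.001 -1.   ]] 0.025
```

Call:
arm_command(
  deltas=[3.4, -3, -0.2, 0.12, 0.46, 6.8, -6, -0.4, 0.24, 0.46, 10.2, -9, -0.6, 0.36, 0.46, 13.6, -12, -0.8, 0.48, 0.46, 17, -15, -0.9, 0.6, 0.46],
  squeeze=20,
)

```text
time_s: 0.6
eef_pos: [0.3325, -0.378, 0.2606]
orientation: [-3.121, 0.361, 0.0]
contact_force: [1.0, -0.6, 0.4]
width: 0.0564
gripper_force: 0.0
```

```bash
python3 -c "
from h import *
where();go([-.08,0,.235])"
```

```text
t 0.6 tip chest mm [-180.2 -407.   235.6] F chest [ 1.1 -0.4  0.4] w 0.0564 g 0.0
delta [  9.94 -40.72   0.07] turn -0.002
```

Call:
arm_command(
  deltas=[1, -4.5, 0, 0, 0.46, 2, -9, 0, 0, 0.46, 3, -13.5, 0, 0, 0.46, 4, -18, 0, 0, 0.46, 5, -22.5, 0, 0, 0.46],
)

```text
time_s: 1.1
eef_pos: [0.4313, -0.1698, 0.2607]
orientation: [3.122, -0.353, -0.0]
contact_force: [1.0, -0.8, -0.3]
width: 0.0422
gripper_force: 0.0
```

Call:
arm_command(
  deltas=[1.2, -4.5, 0, 0, 0.46, 2.4, -9, 0, 0, 0.46, 3.6, -13.5, 0, 0, 0.46, 4.8, -18, 0, 0, 0.46, 4.9, -18.2, 0, 0, 0.46],
)

```text
time_s: 1.6
eef_pos: [0.5212, 0.0017, 0.2605]
orientation: [-3.12, 0.34, -0.001]
contact_force: [-0.4, -0.3, -0.2]
width: 0.0423
gripper_force: 0.0
```

Run:
```python
from h import *
c=cams.calibration('wrist');im=cams.get_image('wrist');cv2.imwrite('pics/w1.png',im[:,:,::-1])
where();print(c)
```

```text
t 1.65 tip chest mm [-82.6   2.4 235.3] F chest [ 0.3 -0.1  0.8] w 0.0424 g 0.0
{'K': array([[325.1922621 ,   0.        , 276.16550643],
       [  0.        , 325.1922621 , 211.11449496],
       [  0.        ,   0.        ,   1.        ]]), 'rvec': array([-1.86564891,  2.31672164,  0.29248091]), 'tvec': array([0.11362208, 0.4594798 , 0.52282728])}
```

View pics/w1.png

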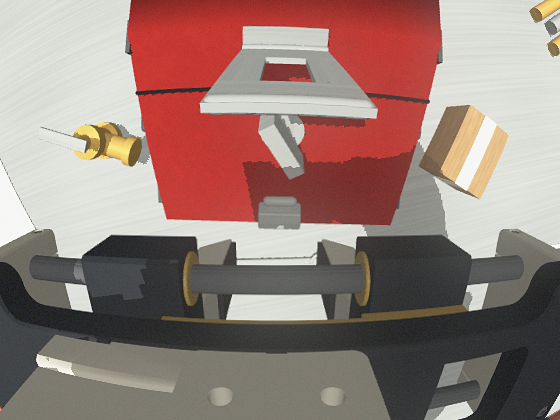

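The wrist picture shows the hasp's rolled end from (201,106) to (377,112), the knob bar from about (266,122) to (294,172), the catch at (279,205), and the chest's front corners at (165,217) and (393,224).

```bash
python3 - <<'E'
from h import *
c=cams.calibration('wrist');P=P0;nw=Rc(P[2])@N
ch=lambda x:(1000*Rc(P[2]).T@(x-[P[0],P[1],0])).round(1)
up=np.array([0,0,1.])
for nm,px in(('cornL',(165,217)),('cornR',(393,224))):print(nm,ch(onplane('wrist',px,np.array([0,0,.045]),up,c)))
print('nose',ch(onplane('wrist',(279,201),w(sl(.168,.017),P),nw,c)),1000*sl(.168,.017))
print('housing',ch(onplane('wrist',(279,204),w(sl(.18,.02),P),nw,c)))
def uy(px,h):
    x=Rc(P[2]).T@(onplane('wrist',px,w(sl(0,h),P),nw,c)-[P[0],P[1],0]);return round(((x-E0)@U)*1000,1),round(x[1]*1000,1)
for px in((265,119),(258,128),(279,165),(304,167),(288,178),(302,177)):print(px,uy(px,.039))
for px in((201,106),(377,112),(289,109)):
  print('end',[ch(onplane('wrist',px,w(HINGE+.146*(np.cos(t)*U+np.sin(t)*N),P),up,c)) for t in(1.65,1.8)])
E
python3 - <<'E'
import cv2;im=cv2.imread('pics/w1.png')[95:235,150:410];cv2.imwrite('pics/w1c.png',cv2.resize(im,(780,420),interpolation=2))
E
```

```text
cornL [-114.6  130.8   45. ]
cornR [-120.2 -134.7   45. ]
nose [-86.9  -0.6  79.8] [-86.31621217   0.          80.13888653]
housing [-89.5  -0.6  81.8]
(265, 119) (np.float64(68.7), np.float64(11.4))
(258, 128) (np.float64(76.5), np.float64(16.8))
(279, 165) (np.float64(110.8), np.float64(0.3))
(304, 167) (np.float64(112.5), np.float64(-20.5))
(288, 178) (np.float64(124.1), np.float64(-7.6))
(302, 177) (np.float64(122.8), np.float64(-19.4))
end [array([ -8. ,  30.9, 273. ]), array([ -8.6,  29.2, 280.1])]
end [array([ -9. , -35.4, 273. ]), array([ -9.5, -33.2, 280.1])]
end [array([ -9.5,  -1.9, 273. ]), array([ -9.9,  -1.7, 280.1])]
```

View pics/w1c.png

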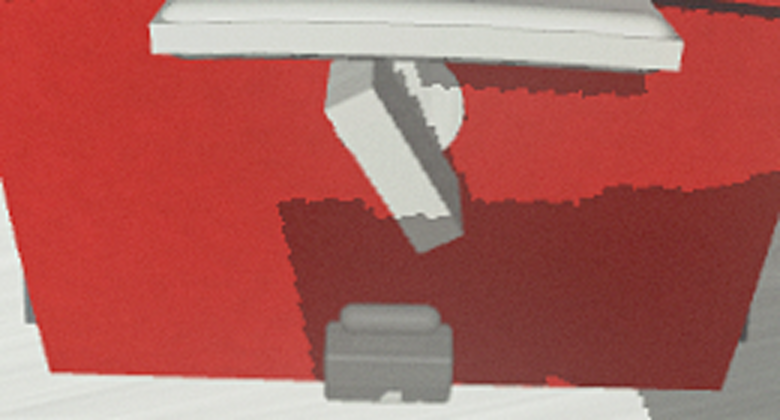

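Call:
arm_command(
  deltas=[3, 0.4, 0, 0, 0.46, 5, 0.4, 0, 0, 0.46, 7, 0.4, 0, 0, 0.46, 9, 0.4, 0, 0, 0.46, 11, 0.4, 0, 0, 0.46],
)

```text
time_s: 2.15
eef_pos: [0.6255, -0.0355, 0.2603]
orientation: [3.12, -0.355, -0.003]
contact_force: [-0.3, -0.1, 0.7]
width: 0.042
gripper_force: 0.8
```

Call:
arm_command(
  deltas=[0, 0, 0, 0, 0.46, -3, 0, 0, 0, 0.6, -7.1, 0, 0, 0, 0.6, -7.1, 0, 0, 0, 0.6],
)

```text
time_s: 2.55
eef_pos: [0.5506, -0.0174, 0.26]
orientation: [3.121, -0.352, -0.008]
contact_force: [-0.1, -0.4, -0.8]
width: 0.0544
gripper_force: 0.0
```

Run:
```python
from h import *
where();go([-.041,-.0013,.108])
c=cams.calibration('wrist');im=cams.get_image('wrist');cv2.imwrite('pics/w2.png',cv2.resize(im[:,:,::-1],(420,315)))
```

```text
t 2.55 tip chest mm [-49.6  -6.4 235. ] F chest [ 0.  -0.4 -0.8] w 0.0544 g 0.0
delta [ 0.91 -0.52 12.69] turn 0.004
```

View pics/w2.png

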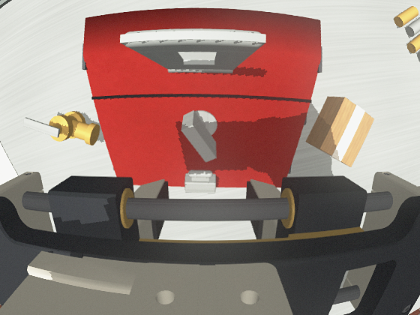

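Call:
arm_command(
  deltas=[0.9, -0.5, 2, 0, 0.75, 0.9, -0.5, 5, 0, 0.75, 0.9, -0.5, 8.5, 0, 0.75, 0.9, -0.5, 11, 0, 0.75, 0.9, -0.5, 12.6, 0, 0.75],
)

```text
time_s: 3.1
eef_pos: [0.5658, -0.016, 0.1327]
orientation: [3.121, -0.355, -0.003]
contact_force: [0.8, -0.4, -0.1]
width: 0.0692
gripper_force: 0.0
```

```bash
python3 -c "
from h import *
where();go([-.041,-.0013,.108])"
```

```text
t 3.1 tip chest mm [-35.   -1.6 107.7] F chest [ 0.8 -0.2 -0.1] w 0.0692 g 0.0
delta [-0.6  -0.03 -0.03] turn 0.002
```

Free of contact; shift slightly downhill and close gently onto the bar, which turns it into line.

Call:
arm_command(
  deltas=[-0.5, 0, 0, 0, 0.6, -0.5, 0, 0, 0, 0.4, -0.5, 0, 0, 0, 0.25, -0.5, 0, 0, 0, 0.1, -0.5, 0, 0, 0, 0.1],
  squeeze=12,
)

```text
time_s: 3.6
eef_pos: [0.5622, -0.0139, 0.1356]
orientation: [-3.122, 0.353, -0.003]
contact_force: [0.2, 0.8, 0.7]
width: 0.0334
gripper_force: 0.0
```

Call:
arm_command(
  deltas=[0, 0, 0, 0, 0.1, 0, 0, 0, 0, 0.1, 0, 0, 0, 0, 0.1],
)

```text
time_s: 3.9
eef_pos: [0.5628, -0.0119, 0.1353]
orientation: [-3.12, 0.35, -0.004]
contact_force: [1.2, 4.9, 0.4]
width: 0.0138
gripper_force: 12.0
```

```bash
python3 -c "
from h import *
where();go([-.041,-.0013,.108])"
```

```text
t 3.9 tip chest mm [-38.8   1.8 110.3] F chest [0.1 5.  0.4] w 0.0138 g 12.0
delta [-0.22  0.3   0.23] turn 0.005
```

Call:
arm_command(
  deltas=[0, 0, 0, 0, 0.6, 0, 0, 0, 0, 0.6, 0, 0, 0, 0, 0.6, 0, 0, -5, 0, 0.6, 0, 0, -10, 0, 0.6],
)

```text
time_s: 4.4
eef_pos: [0.5605, -0.0142, 0.2347]
orientation: [3.121, -0.353, -0.006]
contact_force: [1.7, -0.7, -0.1]
width: 0.0495
gripper_force: 0.0
```

Call:
arm_command(
  deltas=[0, 0, -5, 0, 0.6, 0, 0, -10.5, 0, 0.55, 0, 0, -10.5, 0, 0.55],
)

```text
time_s: 4.7
eef_pos: [0.5641, -0.0138, 0.3466]
orientation: [-3.12, 0.354, -0.017]
contact_force: [-0.2, 0.9, 0.4]
width: 0.0507
gripper_force: 0.0
```

Run:
```python
from h import *
where();go([.095,-.0013,.31])
c=cams.calibration('wrist');im=cams.get_image('wrist');cv2.imwrite('pics/w3.png',im[:,:,::-1])
```

```text
t 4.7 tip chest mm [-3.690e+01  3.000e-01  3.216e+02] F chest [-0.4  0.8  0.4] w 0.0507 g 0.0
delta [13.2   0.19  1.3 ] turn 0.003
```

View pics/w3.png

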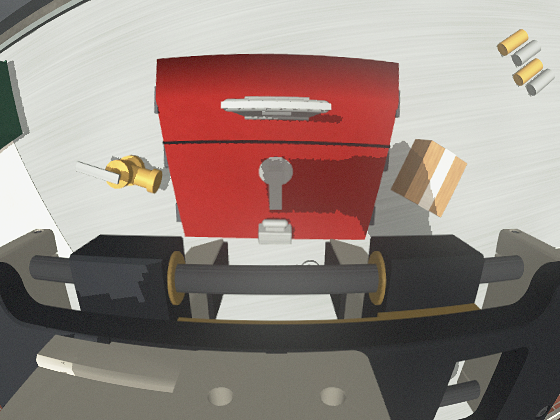

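The knob now stands in line, its bar running from (276,165) to (276,210) with the catch at (275,230). The hasp stands open at (276,104).

Run:
```python
from h import *
c=cams.calibration('wrist');P=P0;nw=Rc(P[2])@N;up=np.array([0,0,1.])
ch=lambda x:(1000*Rc(P[2]).T@(x-[P[0],P[1],0])).round(1)
print('knob',ch(onplane('wrist',(276,170),w(sl(.07,.039),P),nw,c)),ch(onplane('wrist',(276,207),w(sl(.121,.039),P),nw,c)))
print('catch',ch(onplane('wrist',(275,230),w(sl(.18,.02),P),nw,c)))
print('hasp end',[ch(onplane('wrist',p,np.array([0,0,.283]),up,c)) for p in((221,104),(276,104),(331,107))])
for t in(1.9,2,2.1,2.2):print(t,(HINGE+.142*(np.cos(t)*U+np.sin(t)*N)).round(4))
# path of tip centre for pushing, r=.125
for t in(2.1,2.0,1.8,1.6,1.4,1.2,1.0,.8,.6,.4,.2,.1,.05,0):
    v=np.cos(t)*U+np.sin(t)*N;m=-np.sin(t)*U+np.cos(t)*N;r=.128
    p=HINGE+r*v+.002*m+np.array([.0095*np.clip(m[0]/.1,-1,1),0,0]);print(t,(1000*p[[0,2]]).round(1))
```

```text
knob [-12.2   0.3 144.5] [-56.8   0.2 120.7]
catch [-97.3   1.4  77.7]
hasp end [array([ 44.1,  33.1, 283. ]), array([4.36e+01, 2.00e-01, 2.83e+02]), array([ 42.5, -32.7, 283. ])]
1.9 [0.0274 0.     0.2792]
2 [0.0416 0.     0.2808]
2.1 [0.0557 0.     0.2809]
2.2 [0.0699 0.     0.2796]
2.1 [ 66.7 266.8]
2.0 [ 53.9 266.9]
1.8 [ 28.6 263.3]
1.6 [  4.5 254.6]
1.4 [-17.4 241.4]
1.2 [-36.2 224.1]
1.0 [-51.2 203.4]
0.8 [-61.7 180.1]
0.6 [-67.5 155.2]
0.4 [-86.1 129.7]
0.2 [-82.8 104.5]
0.1 [-78.7  92.4]
0.05 [-76.2  86.5]
0 [-73.5  80.7]
```

Call:
arm_command(
  deltas=[4, 0, 0, 0, 0.5, 8, 0, 0, 0, 0.5, 12.2, 0, 0, 0, 0.5, 12.2, 0.1, 3.5, 0, 0.5, 12.2, 0.1, 6.3, 0, 0.5],
)

```text
time_s: 5.25
eef_pos: [0.6808, -0.0429, 0.2732]
orientation: [3.121, -0.355, -0.003]
contact_force: [-0.7, -0.0, 0.1]
width: 0.0457
gripper_force: 0.0
```

```bash
python3 -c "
from h import *
where();go([.054,0,.258])"
```

```text
t 5.25 tip chest mm [ 83.1  -1.7 248.2] F chest [-0.7 -0.2  0.1] w 0.0457 g 0.0
delta [-2.92 -0.17 -0.98] turn 0.002
```

Call:
arm_command(
  deltas=[-3, -0.1, -0.2, 0, 0.5, -5.6, -0.1, 0, 0, 0.5, -8, -0.1, 0.6, 0, 0.5, -10.1, -0.1, 1.6, 0, 0.5, -12, -0.1, 3, 0, 0.5],
)

```text
time_s: 5.75
eef_pos: [0.5625, -0.0144, 0.2456]
orientation: [3.121, -0.354, -0.0]
contact_force: [1.9, -0.3, 0.6]
width: 0.0459
gripper_force: 0.6
```

```bash
python3 -c "
from h import *
where();go([-.068,0,.155])"
```

```text
t 5.75 tip chest mm [-38.5  -0.8 220.6] F chest [1.9 0.1 0.6] w 0.0459 g 0.6
delta [-2.95 -0.09  6.56] turn 0.003
```

Call:
arm_command(
  deltas=[-1.4, 0, 2, 0, 0.5, -2.5, 0, 4.2, 0, 0.5, -3.1, 0, 6.4, 0, 0.5, -4, 0, 7.8, 0, 0.5, -4.4, 0, 8.9, 0, 0.5],
)

```text
time_s: 6.25
eef_pos: [0.519, -0.0047, 0.1557]
orientation: [3.121, -0.353, -0.004]
contact_force: [0.7, 0.2, 1.1]
width: 0.0455
gripper_force: 0.4
```

Run:
```python
from h import *
where();go([-.079,0,.0935])
im=cams.get_image('side')[:,:,::-1];cv2.imwrite('pics/s4.png',cv2.resize(im[90:290,170:370],(600,600),interpolation=2))
```

```text
t 6.25 tip chest mm [-83.2  -1.1 130.7] F chest [0.7 0.3 1.1] w 0.0455 g 0.4
delta [ 0.43 -0.11  3.72] turn 0.003
```

View pics/s4.png

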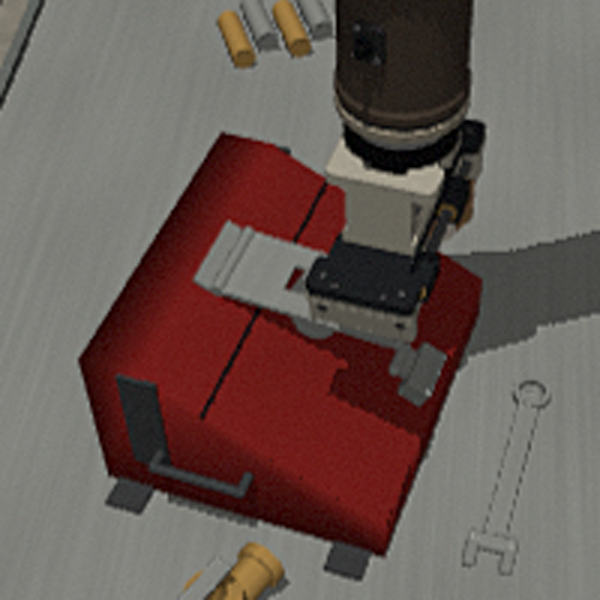

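The side view shows the hasp swung down under the fingers to about 0.4 rad, square over the knob. Next I lower it gently and watch the force.

Call:
arm_command(
  deltas=[0, 0, 0.9, 0, 0.5, 0.1, 0, 1.7, 0, 0.5, 0.2, 0, 2.5, 0, 0.5, 0.3, 0, 3.1, 0, 0.5, 0.4, 0, 3.6, 0, 0.5],
)

```text
time_s: 6.8
eef_pos: [0.525, -0.0054, 0.1212]
orientation: [-3.122, 0.353, -0.0]
contact_force: [1.3, -0.0, 1.9]
width: 0.0463
gripper_force: 0.3
```

```bash
python3 -c "
from h import *
where();go([-.0735,0,.080])"
```

```text
t 6.8 tip chest mm [-77.1  -0.5  96.2] F chest [1.3 0.3 1.9] w 0.0463 g 0.3
delta [ 0.36 -0.05  1.62] turn 0.003
```

Call:
arm_command(
  deltas=[0.1, 0, 0.2, 0, 0.5, 0.2, 0, 0.4, 0, 0.5, 0.3, 0, 0.6, 0, 0.5],
)

```text
time_s: 7.1
eef_pos: [0.5271, -0.0059, 0.1161]
orientation: [3.122, -0.353, -0.001]
contact_force: [-7.7, 1.3, 16.9]
width: 0.046
gripper_force: 9.0
```

Call:
arm_command(
  deltas=[0.05, 0, 0.1, 0, 0.5, 0.1, 0, 0.2, 0, 0.5, 0.1, 0, 0.3, 0, 0.5],
)

```text
time_s: 7.4
eef_pos: [0.5282, -0.0061, 0.1134]
orientation: [3.122, -0.353, -0.0]
contact_force: [-3.4, 0.3, 9.3]
width: 0.0458
gripper_force: 4.9
```

Call:
arm_command(
  deltas=[0.05, 0, 0.1, 0, 0.5, 0.1, 0, 0.2, 0, 0.5],
)

```text
time_s: 7.6
eef_pos: [0.5292, -0.0064, 0.1112]
orientation: [3.122, -0.353, -0.0]
contact_force: [-2.5, 0.4, 3.1]
width: 0.0462
gripper_force: 2.0
```

```bash
python3 -c "
from h import *
where();go([-.0735,0,.080])"
```

```text
t 7.6 tip chest mm [-72.7  -0.5  86.2] F chest [-2.5 -0.2  3.1] w 0.0462 g 2.0
delta [-0.08 -0.05  0.62] turn 0.003
```

Call:
arm_command(
  deltas=[0.05, 0, 0.1, 0, 0.5, 0.1, 0, 0.2, 0, 0.5, 0.1, 0, 0.2, 0, 0.5],
)

```text
time_s: 7.9
eef_pos: [0.5306, -0.0067, 0.1086]
orientation: [-3.122, 0.353, -0.0]
contact_force: [-0.4, -1.0, 0.3]
width: 0.0462
gripper_force: 0.2
```

Call:
arm_command(
  deltas=[0.05, 0, 0.1, 0, 0.5, 0.05, 0, 0.2, 0, 0.5, 0.05, 0, 0.2, 0, 0.5],
)

```text
time_s: 8.2
eef_pos: [0.5312, -0.0068, 0.1073]
orientation: [3.122, -0.353, 0.001]
contact_force: [-3.0, 0.5, 10.9]
width: 0.046
gripper_force: 5.3
```

```bash
python3 -c "
from h import *
where();go([-.0735,0,.080])"
```

```text
t 8.2 tip chest mm [-70.7  -0.4  82.3] F chest [-3.  -0.2 10.9] w 0.046 g 5.3
delta [-0.28 -0.04  0.23] turn 0.003
```

Hasp on its stop at the shut height, after a rise to 18 N and the fall of the snap. Lift off, then compute the knob push path.

Call:
arm_command(
  deltas=[-0.2, 0, -1, 0, 0.5, -0.2, 0, -4, 0, 0.3, -0.2, 0, -7, 0, 0.1, -0.2, 0, -7, 0, 0, -0.2, 0, -7, 0, 0],
)

```text
time_s: 8.7
eef_pos: [0.5294, -0.0064, 0.1775]
orientation: [-3.121, 0.353, -0.003]
contact_force: [0.1, -0.3, -0.6]
width: 0.0186
gripper_force: 0.0
```

Run:
```python
from h import *
where()
def tgt(phi,r=.020,back=0.):
    e=np.array([np.cos(phi),np.sin(phi)]);t=np.array([-np.sin(phi),np.cos(phi)])
    c=r*e-(.007+back)*t;s=sl(.095+c[0]+.009,.022);return np.array([s[0]-.0095,c[1]-.019,s[2]])
print('start');go(tgt(0,back=.006))
for f in(0,.3,.6,.9,1.2,1.4,1.55):print(f,(tgt(f)*1000).round(1))
im=cams.get_image('top')[:,:,::-1];cv2.imwrite('pics/t5.png',cv2.resize(im[90:270,210:410],(600,540),interpolation=2))
```

```text
t 8.7 tip chest mm [-72.5  -0.4 152.5] F chest [ 0.2 -0.3 -0.6] w 0.0186 g 0.0
start
delta [1.31 3.16 4.74] turn 0.003
0 [-59.3 -26.  105.2]
0.3 [-60.4 -19.8 104.7]
0.6 [-59.7 -13.5 105. ]
0.9 [-57.5  -7.7 106.2]
1.2 [-53.8  -2.9 108.1]
1.4 [-50.7  -0.5 109.8]
1.55 [-48.2   0.9 111.1]
```

View pics/t5.png

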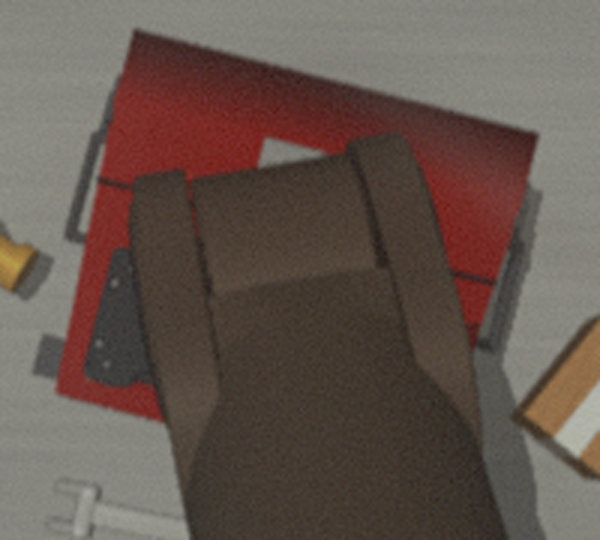

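The arm hides the hasp in this view. The force record already confirms the snap, so I go on to the knob.

Call:
arm_command(
  deltas=[1.3, 3.3, 0, 0, 0, 1.3, 3.3, 1.5, 0, 0, 1.3, 3.3, 3, 0, 0, 1.3, 3.3, 4.2, 0, 0, 1.3, 3.3, 4.7, 0, 0],
)

```text
time_s: 9.25
eef_pos: [0.5331, -0.0413, 0.1278]
orientation: [3.121, -0.353, -0.005]
contact_force: [0.6, 0.2, 0.5]
width: 0.0003
gripper_force: 0.0
```

```bash
python3 -c "
from h import *
where();go([-.0593,-.026,.1052])"
```

```text
t 9.25 tip chest mm [-61.2 -33.6 102.8] F chest [0.5 0.4 0.5] w 0.0003 g 0.0
delta [ 0.18 -0.76 -0.24] turn 0.003
```

Call:
arm_command(
  deltas=[0.2, -0.8, -0.2, 0, 0, 0.1, -1.4, -0.2, 0, 0, 0.1, -2, -0.2, 0, 0, 0.3, -2.6, -0.3, 0, 0, 0.3, -2.6, -0.3, 0, 0],
)

```text
time_s: 9.75
eef_pos: [0.5432, -0.0155, 0.133]
orientation: [-3.122, 0.351, 0.0]
contact_force: [-1.2, -0.7, -0.8]
width: 0.0007
gripper_force: 1.3
```

```bash
python3 -c "
from h import *
where();go([-.0482,.0009,.1111])"
```

```text
t 9.75 tip chest mm [-57.1  -6.2 108. ] F chest [-1.  -0.9 -0.8] w 0.0007 g 1.3
delta [ 0.9  -0.71 -0.31] turn 0.005
```

Call:
arm_command(
  deltas=[0.2, -0.2, -0.1, 0, 0, 0.4, -0.4, -0.1, 0, 0, 0.6, -0.6, -0.2, 0, 0],
)

```text
time_s: 10.05
eef_pos: [0.5458, -0.0135, 0.1334]
orientation: [3.119, -0.354, -0.014]
contact_force: [-18.1, -7.1, 1.0]
width: 0.0004
gripper_force: 9.3
```

Call:
arm_command(
  deltas=[0.15, -0.1, 0, 0, 0, 0.3, -0.1, -0.1, 0, 0, 0.3, -0.1, -0.1, 0, 0],
)

```text
time_s: 10.35
eef_pos: [0.5465, -0.0133, 0.1335]
orientation: [3.118, -0.353, -0.022]
contact_force: [-21.1, -4.5, 1.7]
width: 0.0007
gripper_force: 10.8
```

```bash
python3 -c "
from h import *
where();go([-.0482,.0009,.1111])"
```

```text
t 10.35 tip chest mm [-54.7  -3.4 108.5] F chest [-19.6  -9.1   1.7] w 0.0007 g 10.8
delta [ 0.61 -0.42 -0.27] turn 0.003
```

Force is high and the lever may be short, so I back off and push nearer the bar's end with the flat uphill face.

Call:
arm_command(
  deltas=[-1.2, 0, 0, 0, 0, -2.2, 0, 0, 0, 0, -2.2, -1, 0, 0, 0, -2.2, -1.8, 0, 0, 0, -2.2, -1.8, 0, 0, 0],
)

```text
time_s: 10.85
eef_pos: [0.5373, 0.0129, 0.1363]
orientation: [-3.121, 0.349, -0.003]
contact_force: [-0.8, 0.1, 0.2]
width: 0.0007
gripper_force: 0.0
```

Run:
```python
from h import *
where();go([-.058,.018,.109])
im=cams.get_image('wrist')[:,:,::-1];cv2.imwrite('pics/w6.png',im)
```

```text
t 10.85 tip chest mm [-69.2  20.2 111.3] F chest [-0.8 -0.   0.2] w 0.0007 g 0.0
delta [1.12 0.22 0.23] turn 0.006
```

Call:
arm_command(
  deltas=[0.6, 0.1, 0.2, 0, 0, 1, 0.1, 0.2, 0, 0, 1, 0.1, 0.2, 0, 0],
)

```text
time_s: 11.2
eef_pos: [0.5445, 0.0078, 0.1331]
orientation: [-3.121, 0.353, 0.005]
contact_force: [-4.9, 4.5, 2.6]
width: 0.0006
gripper_force: 3.3
```

Call:
arm_command(
  deltas=[0.2, 0, 0, 0, 0, 0.4, 0, -0.1, 0, 0],
)

```text
time_s: 11.4
eef_pos: [0.546, 0.0079, 0.1335]
orientation: [-3.121, 0.351, 0.012]
contact_force: [-13.5, 8.5, 2.7]
width: 0.0006
gripper_force: 7.8
```

Call:
arm_command(
  deltas=[0.2, 0, -0.1, 0, 0, 0.4, 0, -0.2, 0, 0],
)

```text
time_s: 11.6
eef_pos: [0.5472, 0.0083, 0.1343]
orientation: [-3.121, 0.349, 0.021]
contact_force: [-20.2, 12.2, -1.7]
width: 0.0004
gripper_force: 10.4
```

```bash
python3 -c "
from h import *
where()"
```

```text
t 11.6 tip chest mm [-58.9  17.9 109.3] F chest [-22.5   7.3  -1.7] w 0.0004 g 10.4
```

Run:
```python
import cv2;im=cv2.imread('pics/w6.png')
cv2.imwrite('pics/w6c.png',cv2.resize(im[60:300,120:440],(800,600),interpolation=2))
```

```text
(no output)
```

View pics/w6c.png

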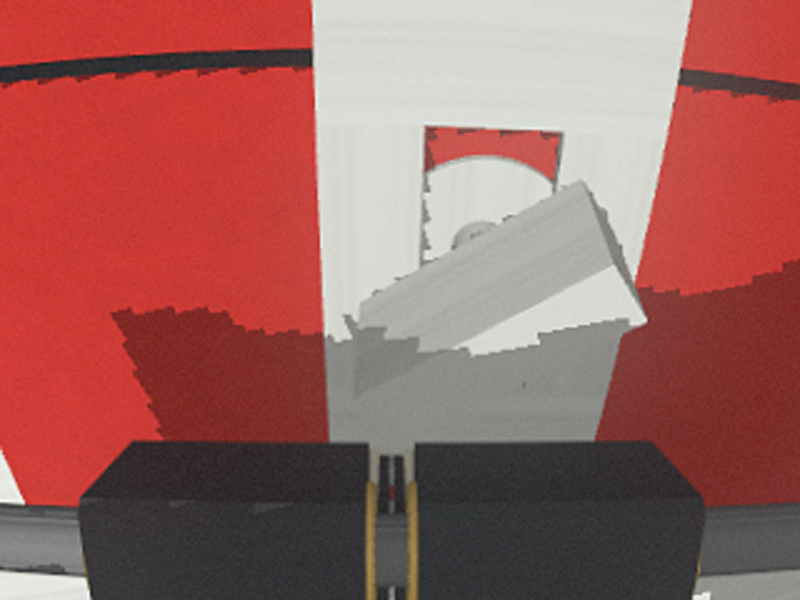

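The wrist picture shows the hasp shut flat and the knob at about 1.1, its bar running from (355,350) to (610,230) in the crop, just short of the crest. I'll check the wrist moment to see where the contact is.

Run:
```python
from h import *
o,R=st();A=Rc(P0[2]).T
F=A@o['contact_force'];M=A@o['ft_torque'];print('F',F.round(1),'M',M.round(3))
print('tool',(A@R).round(3).tolist())
t0=A@(o['eef_pos']-[P0[0],P0[1],0]);r0=np.cross(F,M)/(F@F);print('point closest on line rel TCP mm',(r0*1000).round(1),'TCP',(t0*1000).round(1))
```

```text
F [-22.5   7.3  -1.7] M [1.685 4.821 0.149]
tool [[1.0, 0.006, -0.013], [0.006, -1.0, -0.001], [-0.013, 0.001, -1.0]]
point closest on line rel TCP mm [  16.8    0.8 -214.8] TCP [-58.6  17.9 134.3]
```

Call:
arm_command(
  deltas=[0.1, -0.3, 0, 0, 0, 0.2, -0.6, -0.1, 0, 0],
)

```text
time_s: 11.8
eef_pos: [0.5517, 0.0116, 0.1357]
orientation: [3.121, -0.352, -0.017]
contact_force: [-10.0, 2.4, 2.3]
width: 0.0005
gripper_force: 8.6
```

```bash
python3 -c "
from h import *
where()"
```

```text
t 11.8 tip chest mm [-55.2  22.  110.7] F chest [-10.3   0.1   2.3] w 0.0005 g 8.6
```

Call:
arm_command(
  deltas=[0.2, 0, -0.1, 0, 0, 0.3, 0, -0.1, 0, 0, 0.3, 0, -0.1, 0, 0],
)

```text
time_s: 12.1
eef_pos: [0.5571, 0.0122, 0.1377]
orientation: [-3.12, 0.351, 0.009]
contact_force: [-9.2, 8.3, 2.8]
width: 0.0006
gripper_force: 5.6
```

```bash
python3 -c "
from h import *
where()"
```

```text
t 12.1 tip chest mm [-50.   24.  112.7] F chest [-10.8   6.    2.8] w 0.0006 g 5.6
```

Call:
arm_command(
  deltas=[0.1, 0, 0, 0, 0, 0.2, 0, -0.1, 0, 0],
)

```text
time_s: 12.3
eef_pos: [0.5578, 0.0122, 0.1382]
orientation: [-3.121, 0.35, 0.013]
contact_force: [-12.5, 8.9, -2.5]
width: 0.0002
gripper_force: 7.5
```

```bash
python3 -c "
from h import *
where()"
```

```text
t 12.3 tip chest mm [-49.4  24.1 113.2] F chest [-14.2   5.8  -2.5] w 0.0002 g 7.5
```

Call:
arm_command(
  deltas=[-1, 0, 0, 0, 0, -2, 0, 0, 0, 0, -2.5, 0, -4, 0, 0, -3, 1, -8.5, 0, 0, -3.3, 2.4, -12, 0, 0],
)

```text
time_s: 12.8
eef_pos: [0.5239, -0.006, 0.2622]
orientation: [-3.121, 0.352, -0.003]
contact_force: [0.8, 1.2, -1.1]
width: 0.0007
gripper_force: 0.0
```

Call:
arm_command(
  deltas=[0, 0, 0, 0, 0, 0, 0, 0, 0, 0],
)

```text
time_s: 13.0
eef_pos: [0.5243, -0.007, 0.2606]
orientation: [3.121, -0.356, 0.004]
contact_force: [-0.3, 0.3, -1.5]
width: 0.0003
gripper_force: 0.0
```

Run:
```python
from h import *
where();c=cams.calibration('wrist');im=cams.get_image('wrist');cv2.imwrite('pics/w7.png',im[:,:,::-1])
R=cv2.Rodrigues(np.array(c['rvec']))[0];K=np.array(c['K']);t=np.array(c['tvec'])
def rect(h,us,ys,f):
    m=np.array([[w(sl(.095+a,h,b),P0) for b in ys] for a in us]);X=m@R.T+t
    th=np.arctan2(np.hypot(X[...,0],X[...,1]),X[...,2]);n=np.hypot(X[...,0],X[...,1])
    mx=(K[0,0]*th*X[...,0]/n+K[0,2]).astype(np.float32);my=(K[1,1]*th*X[...,1]/n+K[1,2]).astype(np.float32)
    return cv2.remap(f,mx,my,1)
us=np.arange(-40,41,.5)/1000;ys=np.arange(40,-41,-.5)/1000  # columns: +y left
r=rect(.039,us,ys,im);g=cv2.GaussianBlur(cv2.cvtColor(r,cv2.COLOR_RGB2GRAY),(3,3),0)
e=cv2.Canny(g,30,80);L=cv2.HoughLinesP(e,1,np.pi/180,18,minLineLength=30,maxLineGap=5)
for l in ([] if L is None else L[:,0]):
    x1,y1,x2,y2=l/2-40;print('len',round(float(np.hypot(x2-x1,y2-y1)),1),'(u,y)',(y1,-x1),(y2,-x2),'ang',round(float(np.degrees(np.arctan2(-(x2-x1),y2-y1))%180),1))
print(g[10:160:6,8:160:8])
```

```text
t 13.0 tip chest mm [-77.4  -2.2 235.6] F chest [-0.4  0.2 -1.5] w 0.0003 g 0.0
len 44.0 (u,y) (np.float64(38.0), np.float64(-27.5)) (np.float64(-6.0), np.float64(-27.5)) ang 0.0
len 57.5 (u,y) (np.float64(39.5), np.float64(30.5)) (np.float64(-18.0), np.float64(30.5)) ang 0.0
len 51.0 (u,y) (np.float64(-7.0), np.float64(26.0)) (np.float64(0.0), np.float64(-24.5)) ang 97.9
len 43.0 (u,y) (np.float64(7.0), np.float64(27.5)) (np.float64(13.5), np.float64(-15.0)) ang 98.7
len 25.0 (u,y) (np.float64(-15.0), np.float64(-28.0)) (np.float64(-40.0), np.float64(-28.0)) ang 0.0
len 22.0 (u,y) (np.float64(15.5), np.float64(12.5)) (np.float64(15.5), np.float64(-9.5)) ang 90.0
len 17.8 (u,y) (np.float64(-19.0), np.float64(-4.5)) (np.float64(-16.0), np.float64(-22.0)) ang 99.7
len 21.5 (u,y) (np.float64(-18.5), np.float64(30.0)) (np.float64(-40.0), np.float64(30.0)) ang 0.0
len 21.3 (u,y) (np.float64(-22.5), np.float64(23.0)) (np.float64(-19.0), np.float64(2.0)) ang 99.5
len 16.5 (u,y) (np.float64(-39.0), np.float64(12.0)) (np.float64(-39.5), np.float64(-4.5)) ang 88.3
len 16.0 (u,y) (np.float64(-2
[... 1494 characters left out ...]
  79  77  77  82 101 175 151 142 134  95  77
   79]
 [100  99 154 135 133 135 124 122 121 121 113 112 132 135 134 136  93  77
   75]
 [ 98  98 203 138 138 137 138 137 137 138 136 137 136 136 135 135  92  77
   76]
 [100  97 147 137 136 137 137 138 138 138 137 137 138 139 138 138  90  74
   75]
 [ 99 102 192 134 134 134 134 133 134 135 135 134 132 132 133 134  92  77
   74]
 [100  99 210 135 135 134 135 135 136 133 136 135 135 133 134 133  84  76
   74]
 [102 101 204 136 137 136 136 135 134 135 132 134 134 135 133 133  87  75
   73]
 [102 103 211 135 135 134 136 135 136 135 135 135 137 135 134 137  86  73
   76]
 [102 103 206 130 133 131 133 133 133 131 132 131 131 132 133 132  84  75
   74]]
```

```bash
python3 -c "
from station import ctrl
print(ctrl.close_job())"
```

```text
the job is handed in; nothing more can be done
None
```

The job is handed in at about 13 s. The hasp snapped shut and lies flat, and the knob is past its detent at about 1.7 rad, near its upper stop, roughly 8° beyond square across the hasp. The arm is clear and I never touched the valve, carton or wrench.

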